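# Fasten the hasp of the chemicals box

### The job

Fasten the sloping-lid steel chemicals box for the night: swing the hinged hasp that is folded back on the lid down over the turn-button until it lies flat with the button's wing standing through its slot, then give the wing a quarter turn, either way, so that it lies across the slot and holds the hasp. The wing only passes the slot when it points straight up and down the slope, so if it has been left askew turn it in line first. Leave the lid shut and the things standing round the box as they are.

Things in the scene. Friction and masses are not known exactly. Their poses are not given: they have to be found in the camera images.
- chem_box: Steel box, 245 deep (x) x 240 wide (y), 60 high in front, 203 at the back. Origin: centre of its underside; x to its back, y to its left seen from the front, z up. The top slopes at 35 degrees: up the slope is (cos35, 0, sin35) of this frame, out of it (-sin35, 0, cos35). The lower 118 mm of the slope is a fixed fascia with the turn-button, the rest is the lid. Side handles: 23 out.
- box_lid (a joint): The lid, hinged along the top edge of the slope; rad, 0 shut (as it starts), grows as it lifts. 0.9 kg, stays down by its weight.
- box_hasp (a joint): Angle of the hasp about its pin, rad: 0 = lying flat over the fascia (closed), 3.0 = folded right back on the lid. It stays wherever it is left (stiff hinge, about 1 N at its end).
- hasp_pin (a point): Middle of the hasp's hinge pin at the lid's lower edge, 9 mm out from the fascia; the pin runs along y. The hasp is a flat strap 50 wide, 4 thick, 114 long from the pin, its free end turned up 16 mm (outward when closed). Slot: 24 wide, from 28 to 86 mm from the pin. The frame turns with the hasp: -x runs along the strap to its free end, z is the side that faces outward when closed.
- hasp_end (a point): Point on the strap's mid-plane and middle line, 98 mm from the pin, between the slot and the lip, where the strap is solid and 50 mm wide; same axes as hasp_pin.
- turn_button (a joint): Turn of the button's wing about the outward normal of the slope, rad: 0 = wing points up and down the slope, in line with the hasp's slot; +1.57 or -1.57 (its stops) = wing across the slot. Positive turns anticlockwise as seen from in front of the face. It stays as it is left.
- button_wing (a point): Centre of the turn-button's wing, a plain steel bar 44 long (point x), 12 thick (y), 20 high (z, out of the slope) on a neck, 55 mm down the slope from the hasp pin. Underside 13, centre 23, top 33 mm out from the fascia. The closed strap's outer face is 11 mm out, so 22 mm of the wing stand proud of it.
- tall_glass: Bystander: upright clear tumbler, 76 mm across, 115 mm high, left of the box. Origin: centre of its underside.
- white_mug: Bystander: white mug, 84 x 123 x 91 mm with handle, right of the box. Origin: centre of its underside.
- pot_scraper: Bystander: flat plastic scraper, 139 x 105 x 14 mm, lying in front and right of the box. Origin: centre of its underside.

How it is judged:
By the outcome, as a careful person would: the job done as asked, in the order asked, and still so for the second after the job is handed in, with the robot touching nothing.
It also fails if it takes over 67 s, if anything falls off the work surface, if the arm or the gripper's body presses on something with over 40 N, if the wrist force passes 120 N, or if a joint passes its speed limit or range.

### The arm

A 6-joint arm with a two-finger parallel gripper is mounted at the origin on a cart in front of the work surface, level with it; the furniture and walls round the work are solid. World frame = base frame: x ahead of the robot, y to its left, z up, the work surface at z = 0. Lengths are in m, angles in degrees, forces in N, time in s.
With the tool pointing down it reaches from about 0.225 to 0.725 m from the base axis. Payload 3.1 kg.
Tool frame: the origin (TCP) lies midway between the tips of the shut fingers; the grasp point (between the pads) lies 19 mm behind it; z points along the fingers, y is the line along which they close (so a half turn about z gives the same grasp; the last joint's range is limited). The gripper opens to 85 mm and grips with 20 to 120 N. Pads are 22 mm wide; open, the fingers measure 114 mm over their backs; the gripper's body (76 mm by 85 mm) begins 54 mm behind the grasp point. The pads swing forward as they close: fully open they stand 13 mm farther back than shut.
Start: joints at [65.271, 2.75, 5.684, 92.934, 0, 82.678], TCP at [0.157, 0.501, 0.231] pointing down, gripper open.
Joint ranges: [-166.93, 166.93], [-56.73, 111.36], [-69.38, 81.34], [-121.58, 131.49], [-85.45, 84.26], [-180, 180]. Speed limits (degrees/s): [159.86, 159.86, 180, 180, 180, 180].

### API

Orientations are given as [roll, pitch, yaw] about the fixed x, y, z axes, in that order (R = Rz(yaw) Ry(pitch) Rx(roll)).
In Python, from workcell import bot gives the robot as it stands.
- The arm moves only by the tool move_arm, never from a script. Its argument "moves" is a list that holds one entry, the list of rows, each a list of 5 numbers: the finger opening in cm, from 0 to 8.54, then the shift along the tool's x, y, z in cm, then the turn about the tool's z in rad. A call has 1 to 8 rows; each row is the pose to reach, as a shift and turn from the pose commanded when the call began, along the tool's axes at that moment; what a row does not reach only later rows make up. A row lasts 1/10 s, in which the tool goes at most 50 mm and 8.59 degrees, less where a joint would pass 70% of its speed; a pose out of reach is approached as far as the arm can. A call with a gripper value outside its range is refused whole. The fingers move at their own pace and stop on an object; the grip force is fixed at half the most. Time passes only in rows, so rows that repeat a pose let the fingers close. It gives the time, the measured TCP pose, the force, the opening and the grip force at its end, in the units of the state.
- bot.get_state(): the state, without advancing time (a new reading comes with each control period).
- bot.camera(name): name is "scene" or "side" or "wrist"; returns the picture (480x640x3 uint8, red, green, blue); there is no depth.
- bot.camera_info(name): a dict with "K" (3x3 intrinsics, pixels), "pose" (4x4, takes a point from camera to world coordinates); the wrist camera has in their place "tool_from_camera" (4x4, takes a point from camera to tool coordinates, whose origin is the TCP and whose axes are the flange's). Camera axes: x right, y down, z forward; pixel columns grow to the right and rows downward; lengths in m; the calibration is good to about 2 mm. A picture is of the moment at which its call begins: read the wrist's pose just before it. camera_info takes no time and is no camera call.
- bot.finish_job(): hands the job in; it is judged then, once.
Trained networks look in the newest picture that a camera, given by its name, has taken for a name from the list of things; names that differ only in an ending like _2 or _b are one class to them, and where a whole thing is asked for, a point or a joint stands for the part that bears it (a point fixed in the world has none). Each returns a list of dicts, best first, with "score" (0 to 1); they miss things now and then, are a little off and sometimes report something else, mostly with a low value. They report only what shows in the picture. A call takes as long as a camera call.
- bot.masks_of(target, camera): "mask" (480x640 bool, what is visible of it).
- bot.mark_of(target, camera): "centre" ([x, y, z] in m, in world coordinates, good to about 4 mm: a listed point, or the origin of a listed thing).
The state is a dict: "time": time; "joint_positions": joint angles; "qvel": joint speeds; "tau": joint torques, N m; "position": TCP position; "eef_rot": TCP orientation; "wrist_force": force on the tool from outside, world axes, zero at the start; "wrist_torque": the same for the moment, N m; "width": finger opening in m; "grip_force": force on a finger pad.
Only numpy, scipy, OpenCV 4.12 (cv2) and the standard library are available. Lean on these libraries where they do the work, as an engineer would, in place of code of your own. Each camera call takes 0.05 s, during which the arm holds its last target. There are 200 camera calls.

## Working session

There is one attempt and no reset: what is moved stays moved. The work goes in short steps, Python scripts to look and compute and a tool call to move; the robot and the scene stay as the last step left them, time stands still between calls to the robot, and variables do not carry over. Pictures are saved under pics/ and viewed, at most 10 in all, crops included, and the job is handed in when it is done.

Besides the shell and the picture viewer there is one more tool, called after "Emit:" in YAML: its name, and indented under it one key for each argument. move_arm: Moves the arm, as the interface text tells. Its arguments: {"type":"object","properties":{"moves":{"type":"array"}},"required":["moves"]}

```bash
mkdir -p pics; cat > h.py <<'E'
import numpy as np, cv2
from workcell import bot
from scipy.spatial.transform import Rotation as Ro
np.set_printoptions(precision=4,suppress=True)
def save(c,n):
    im=bot.camera(c); cv2.imwrite('pics/'+n,im[:,:,::-1]); return im
def proj(c,P):
    i=bot.camera_info(c); T=np.linalg.inv(np.array(i['pose'])); K=np.array(i['K'])
    p=(T[:3,:3]@np.atleast_2d(P).T).T+T[:3,3]; q=(K@p.T).T; return q[:,:2]/q[:,2:]
E
python3 - <<'E'
from h import *
s=bot.get_state(); print(s)
a=save('scene','s1.png'); b=save('side','d1.png')
for t in ['chem_box','hasp_pin','hasp_end','button_wing','tall_glass','white_mug','pot_scraper']:
    for c in ['scene','side']:
        print(t,c,[(np.array(r['centre']),round(r['score'],2)) for r in bot.mark_of(t,c)[:2]])
for c in ['scene','side']: i=bot.camera_info(c);print(np.array(i['K']),np.array(i['pose']))
print(np.array(bot.camera_info('wrist')['tool_from_camera']))
cv2.imwrite('pics/both1.png',cv2.resize(np.vstack([a,b]),(448,600)[:2] if 0 else (400,600))[:,:,::-1])
E
```

```text
{'time': 0.0, 'joint_positions': array([65.2712,  2.7966,  5.5905, 92.9321, -0.0008, 82.6778]), 'qvel': array([ 0.1365, -0.0381, -0.1095, -0.0004, -0.0679,  0.0449]), 'tau': array([ -0.0012, -33.8785,  32.0015,   0.0206,  -0.0003,  -0.    ]), 'position': array([0.1568, 0.5004, 0.2301]), 'eef_rot': array([-179.8629,   -0.0168,  162.5933]), 'wrist_force': array([0.2258, 0.2629, 0.0233]), 'wrist_torque': array([-0.0167,  0.0148,  0.0752]), 'grip_force': 0.0, 'width': 0.08555647272842934}
chem_box scene [(array([ 0.5917, -0.0207, -0.0081]), 0.7)]
chem_box side [(array([ 0.5912, -0.0219, -0.0013]), 0.69)]
hasp_pin scene [(array([ 0.5656, -0.0126,  0.1376]), 0.68)]
hasp_pin side [(array([ 0.5665, -0.0156,  0.1374]), 0.95)]
hasp_end scene [(array([ 0.5975, -0.0177,  0.233 ]), 0.88)]
hasp_end side [(array([ 0.5951, -0.0191,  0.2304]), 0.91)]
button_wing scene [(array([0.5121, 0.0004, 0.1196]), 0.49)]
button_wing side [(array([ 0.5149, -0.0004,  0.1204]), 0.82)]
tall_glass scene [(array([0.6181, 0.1999, 0.0032]), 0.62)]
tall_glass side []
white_mug scene [(array([ 0.5783, -0.2582,  0.0001]), 0.94), (array([ 0.5985, -0.0159,  0.2327]), 0.49)]
white_mug side [(array([ 0.5767, -0.253 , -0.002 ]), 0.89)]
pot_scraper scene [(array([ 0.3826, -0.1787,  0.    ]), 0.58)]
pot_scraper side []
[[535.0837   0.     321.7604]
 [  0.     535.0837 235.5582]
 [  0.       0.       1.    ]] [[-0.8448 -0.419   0.3329  0.1736]
 [-0.5351  0.6522 -0.5369  0.5685]
 [ 0.0079 -0.6317 -0.7752  0.9408]
 [ 0.      0.      0.      1.    ]]
[[446.6398   0.     316.1386]
 [  0.     446.6398 246.7432]
 [  0.       0.       1.    ]] [[ 0.9183 -0.2064  0.3378  0.2555]
 [-0.3958 -0.4884  0.7777 -0.6629]
 [ 0.0044 -0.8479 -0.5302  0.5817]
 [ 0.      0.      0.      1.    ]]
[[-0.0002 -0.9505 -0.3108  0.0799]
 [ 1.     -0.0003  0.0003 -0.0003]
 [-0.0004 -0.3108  0.9505 -0.143 ]
 [ 0.      0.      0.      1.    ]]
```

View pics/s1.png

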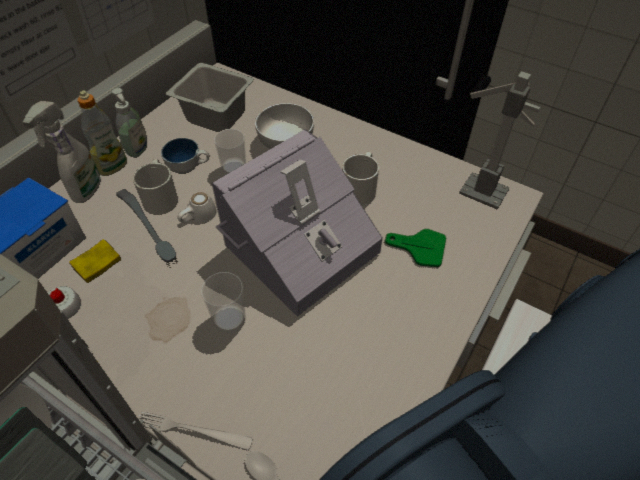

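View pics/d1.png

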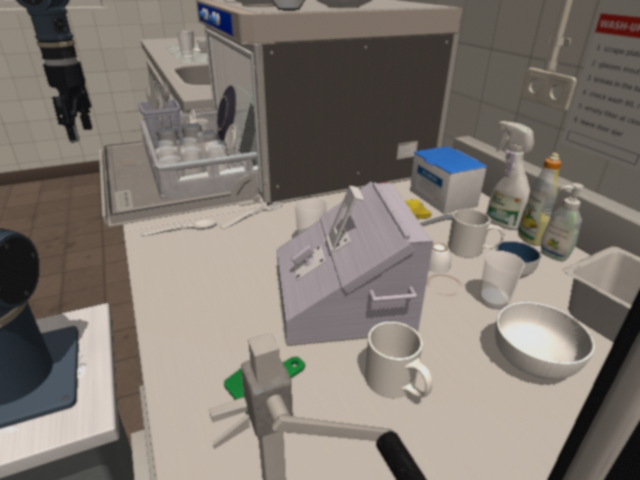

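The scene view shows the box at about (300,220), with the hasp raised near (300,190) and the wing askew near (325,238). The side view shows the hasp near (347,215) and the wing near (302,258). Next I fit the box pose and wing angle.

```bash
cat > fit.py <<'E'
from h import *
from scipy.optimize import minimize
C,S=np.cos(np.radians(35)),np.sin(np.radians(35))
UP=np.array([C,0,S]);OUT=np.array([-S,0,C])
PINL=np.array([-.1225,0,.06])+.118*UP+.009*OUT
def Rz(a): return Ro.from_euler('z',a).as_matrix()
def poly(uv):
    m=np.zeros((480,640),np.uint8); cv2.fillConvexPoly(m,cv2.convexHull(uv.astype(np.float32)).astype(np.int32),1); return m>0
def iou(a,b): return (a&b).sum()/((a|b).sum()+1)
def boxpts(hw=.12): return np.array([[x,y,z] for y in(-hw,hw) for x,z in((-.1225,0),(.1225,0),(-.1225,.06),(.1225,.203))])
def wing(phi):
    d=np.cos(phi)*UP+np.sin(phi)*np.array([0,1,0]); n=np.cross(OUT,d)
    c=PINL-.055*UP+.014*OUT
    return np.array([c+a*.022*d+b*.006*n+e*.010*OUT for a in(-1,1) for b in(-1,1) for e in(-1,1)])
E
python3 - <<'E'
from fit import *
ms={}
for c in ['scene','side']:
    for t in ['chem_box','turn_button']:
        r=bot.masks_of(t,c) if not bot.camera(c) is None else 0
        if r: ms[t,c]=r[0]['mask']; ys,xs=np.where(r[0]['mask']); print(t,c,r[0]['score'],xs.min(),xs.max(),ys.min(),ys.max(),r[0]['mask'].sum())
def cost(p,cs):
    P=boxpts()@Rz(p[2]).T+[p[0],p[1],0]
    return -sum(iou(poly(proj(c,P)),ms['chem_box',c]) for c in cs)
for cs in (['scene','side'],['scene'],['side']):
    r=minimize(cost,[.5915,-.021,-.26],args=(cs,),method='Nelder-Mead',options=dict(initial_simplex=[[.5915,-.021,-.26],[.60,-.021,-.26],[.5915,-.013,-.26],[.5915,-.021,-.18]],xatol=1e-4,fatol=1e-5))
    p=r.x; print(cs,p,r.fun)
    pin=Rz(p[2])@PINL+[p[0],p[1],0]; w=Rz(p[2])@wing(0).mean(0)+[p[0],p[1],0]; print('pin',pin,'wing',w)
    if len(cs)==2: p2=p
for c in ['scene','side']:
    if ('turn_button',c) not in ms: continue
    m=ms['turn_button',c]
    v=[(iou(poly(proj(c,wing(np.radians(f))@Rz(p2[2]).T+[p2[0],p2[1],0])),m),f) for f in range(-90,90,5)]
    print(c,sorted(v)[::-1][:5])
im=bot.camera('scene')[170:290,240:400].copy(); im2=bot.camera('side')[180:300,240:400]
out=np.vstack([cv2.resize(im,(400,300)),cv2.resize(im2,(400,300))]); cv2.imwrite('pics/c2.png',out[:,:,::-1])
E
```

```text
chem_box scene 0.94 212 381 128 315 19207
turn_button scene 0.47 317 336 228 247 217
chem_box side 0.77 277 432 182 342 18350
turn_button side 0.65 292 313 245 264 259
['scene', 'side'] [ 0.5903 -0.0218 -0.2576] -1.8541035584021426
pin [ 0.5603 -0.0139  0.1351] wing [ 0.509  -0.0003  0.115 ]
['scene'] [ 0.5904 -0.025  -0.2465] -0.9615483472986172
pin [ 0.5603 -0.0174  0.1351] wing [ 0.5088 -0.0044  0.115 ]
['side'] [ 0.5963 -0.0099 -0.2527] -0.9342257217847769
pin [ 0.5663 -0.0022  0.1351] wing [0.5149 0.0111 0.115 ]
scene [(np.float64(0.6666666666666666), 10), (np.float64(0.6441281138790036), 20), (np.float64(0.6441281138790036), 15), (np.float64(0.6258503401360545), 0), (np.float64(0.6156462585034014), 5)]
side [(np.float64(0.6125356125356125), -15), (np.float64(0.5934065934065934), 5), (np.float64(0.5901639344262295), -20), (np.float64(0.5887096774193549), -10), (np.float64(0.5815217391304348), 0)]
```

View pics/c2.png

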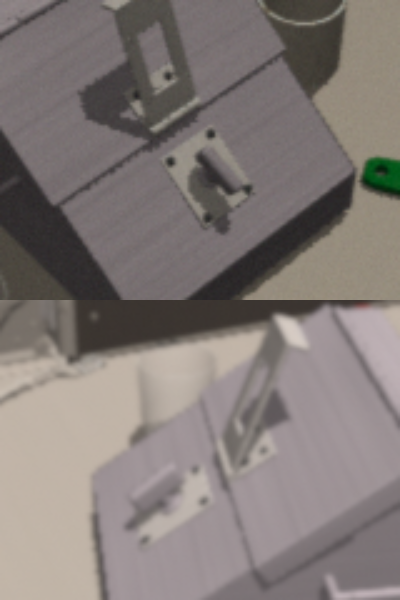

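The top crop shows the hasp's slot upright and the wing turned roughly 15–20° from the plate's edges. I'll square it up by squeezing it between the pads, with tool y along the box's y.

```bash
cat >> h.py <<'E'
def go(x,y,z,yaw=None):
    s=bot.get_state(); R=Ro.from_euler('xyz',s['eef_rot'],degrees=True).as_matrix()
    d=R.T@(np.array([x,y,z])-s['position'])*100
    t=0 if yaw is None else -np.radians((yaw-s['eef_rot'][2]+180)%360-180)
    print('shift cm',d,'turn',round(t,4),'pos',s['position'],s['eef_rot'],'F',s['wrist_force'],'t',s['time'],'w',s['width'])
E
python3 -c "
from h import *
go(.512,0,.21,165)"
```

```text
shift cm [-48.8553 -37.1845   2.1305] turn -0.042 pos [0.1571 0.501  0.2313] [179.9996  -0.001  162.5942] F [ 0.1582  0.2499 -0.426 ] t 1.3 w 0.08519023838716912
```

Emit:
move_arm:
  moves:
    - [[8.5,-48.86,-37.18,0,-0.042],[8.5,-48.86,-37.18,0,-0.042],[8.5,-48.86,-37.18,0,-0.042],[8.5,-48.86,-37.18,0,-0.042],[8.5,-48.86,-37.18,0,-0.042],[8.5,-48.86,-37.18,0,-0.042],[8.5,-48.86,-37.18,0,-0.042],[8.5,-48.86,-37.18,0,-0.042]]

```text
time: 2.1
position: [0.3892, 0.1728, 0.2317]
eef_rot: [180.0, 0.1, 165.0]
wrist_force: [0.3, 1.1, 0.8]
width: 0.085
grip_force: 0.0
```

```bash
python3 -c "
from h import *
go(.512,0,.21,165)"
```

```text
shift cm [-16.3278 -13.5198   2.1719] turn 0.0001 pos [0.3892 0.1728 0.2317] [179.9516   0.063  165.0039] F [0.3448 1.0951 0.8003] t 2.1 w 0.08496513094965935
```

Emit:
move_arm:
  moves:
    - [[8.5,-16.33,-13.52,0,0],[8.5,-16.33,-13.52,0,0],[8.5,-16.33,-13.52,0,0],[8.5,-16.33,-13.52,0,0],[8.5,-16.33,-13.52,0,0],[8.5,-16.33,-13.52,0,0]]

```text
time: 2.7
position: [0.5116, 0.0002, 0.2307]
eef_rot: [180.0, -0.1, 164.8]
wrist_force: [-0.5, 0.4, 0.4]
width: 0.085
grip_force: 0.0
```

```bash
python3 - <<'E'
from fit import *
go(.512,0,.21,165)
s=bot.get_state(); im=bot.camera('wrist').copy(); cv2.imwrite('pics/w1.png',im[:,:,::-1])
for t in ['button_wing','hasp_pin','hasp_end','chem_box']: print(t,[(np.array(r['centre']),round(r['score'],2)) for r in bot.mark_of(t,'wrist')[:2]])
E
```

```text
shift cm [-0.0512 -0.0083  2.0682] turn -0.0034 pos [0.5116 0.0002 0.2307] [179.9997  -0.071  164.807 ] F [-0.5021  0.3814  0.386 ] t 2.7 w 0.08502728815218483
button_wing [(array([0.5121, 0.0004, 0.118 ]), 0.72)]
hasp_pin [(array([ 0.566 , -0.0121,  0.139 ]), 0.9)]
hasp_end []
chem_box [(array([ 0.5893, -0.0203,  0.0004]), 0.56)]
```

View pics/w1.png

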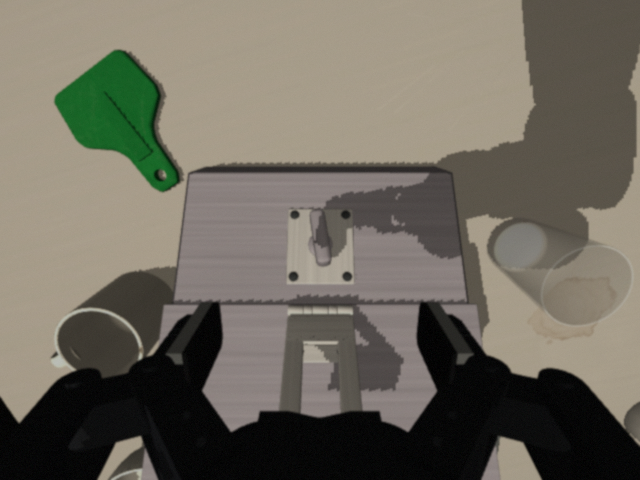

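The wrist view shows the wing centred at (320,237), tilted about 10°, with the box edges square to the tool. I descend and close to 1.3 cm to straighten it without a hard squeeze.

Emit:
move_arm:
  moves:
    - [[8.5,0,0,5,0],[8.5,0,0,9,0],[6,0,0,12,0],[4,0,0,12,0],[2.5,0,0,12,0],[1.3,0,0,12,0],[1.3,0,0,12,0],[1.3,0,0,12,0]]

```text
time: 3.75
position: [0.5123, 0.0008, 0.1138]
eef_rot: [-179.9, 0.2, 165.0]
wrist_force: [-1.7, -2.9, 2.7]
width: 0.0133
grip_force: 2.0
```

Emit:
move_arm:
  moves:
    - [[1.3,0,0,0,0],[1.3,0,0,0,0],[1.3,0,0,0,0]]

```text
time: 4.05
position: [0.5119, 0.0011, 0.112]
eef_rot: [-180.0, 0.1, 165.0]
wrist_force: [0.4, -3.4, 2.5]
width: 0.0127
grip_force: 1.7
```

Emit:
move_arm:
  moves:
    - [[3.5,0,0,0,0],[4,0,0,0,0],[4,0,0,-5,0],[2,0,0,-10,0],[0,0,0,-15,0],[0,0,0,-17,0],[0,0,0,-17,0],[0,0,0,-17,0]]

```text
time: 4.85
position: [0.5112, 0.0022, 0.2809]
eef_rot: [179.9, -0.0, 165.0]
wrist_force: [0.8, -0.2, 0.0]
width: 0.0001
grip_force: 0.0
```

```bash
python3 - <<'E'
from fit import *
go(.512,0.001,.28,165)
bot.camera('wrist')
for t in ['button_wing','hasp_pin','hasp_end','chem_box']: print(t,[(np.array(r['centre']),round(r['score'],2)) for r in bot.mark_of(t,'wrist')[:2]])
im=bot.camera('wrist')[150:450,120:520]; cv2.imwrite('pics/w2.png',im[:,:,::-1])
E
```

```text
shift cm [-0.1081 -0.0985  0.0916] turn 0.0004 pos [0.5112 0.0022 0.2809] [179.9465  -0.0199 165.0201] F [ 0.7924 -0.2369  0.0424] t 4.85 w 5.591515363480835e-05
button_wing [(array([0.5192, 0.003 , 0.1191]), 0.7)]
hasp_pin [(array([ 0.5669, -0.0147,  0.1365]), 0.57)]
hasp_end [(array([ 0.5979, -0.0217,  0.2293]), 0.86)]
chem_box [(array([ 0.5882, -0.0211, -0.0011]), 0.65), (array([ 0.5741, -0.2589,  0.0031]), 0.37)]
```

View pics/w2.png

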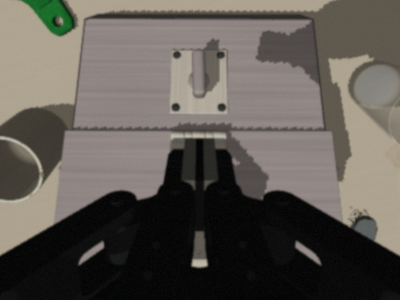

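The wing now lies in line (crop 198,50–97). I go over the hasp, down behind its lip, and push it towards the robot.

Emit:
move_arm:
  moves:
    - [[0,-5,0,0,0],[0,-10,0,0,0],[0,-13.2,0,0,0],[0,-13.2,0,0,0],[0,-13.2,0,3,0],[0,-13.2,0,6,0],[0,-13.2,0,6,0]]

```text
time: 5.85
position: [0.6344, -0.0316, 0.2144]
eef_rot: [-179.9, -0.7, 165.0]
wrist_force: [-0.3, -0.3, -1.0]
width: -0.0
grip_force: 0.0
```

```bash
python3 - <<'E'
from fit import *
go(.512,0.001,.28,165)
im=bot.camera('side')[140:290,260:460]; im=cv2.resize(im,(800,600)); cv2.imwrite('pics/d3.png',im[:,:,::-1])
E
```

```text
shift cm [12.7554 -0.0228 -6.3898] turn 0.0001 pos [ 0.6344 -0.0316  0.2144] [-179.9275   -0.7499  165.0043] F [-0.3451 -0.2706 -1.0125] t 5.85 w -2.190680654378329e-05
```

View pics/d3.png

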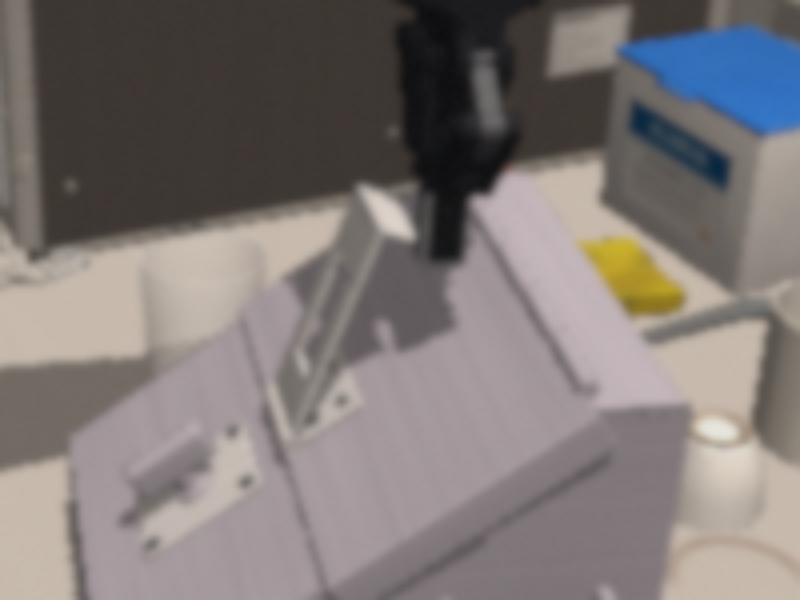

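The side view shows the finger behind the lip with a small gap, clear of the lid. I push along the arc.

Emit:
move_arm:
  moves:
    - [[0,1.2,0,-0.9,0],[0,2.7,0,-1.4,0],[0,4.2,0,-1.9,0],[0,5.7,0,-2.1,0],[0,7.2,0,-2.1,0],[0,8.7,0,-2.0,0],[0,10.0,0,-1.6,0],[0,11.2,0,-1.2,0]]

```text
time: 6.7
position: [0.5311, -0.0034, 0.2372]
eef_rot: [180.0, 0.4, 165.0]
wrist_force: [0.6, -0.3, 0.6]
width: -0.0002
grip_force: 0.3
```

```bash
python3 - <<'E'
from fit import *
go(.512,0.001,.28,165)
im=bot.camera('side')[140:290,220:420]; im=cv2.resize(im,(800,600)); cv2.imwrite('pics/d4.png',im[:,:,::-1])
E
```

```text
shift cm [ 1.9278 -0.0674 -4.2956] turn 0.0001 pos [ 0.5311 -0.0034  0.2372] [179.9501   0.3732 165.0069] F [ 0.6178 -0.2936  0.604 ] t 6.7 w -0.00022271608822553002
```

View pics/d4.png

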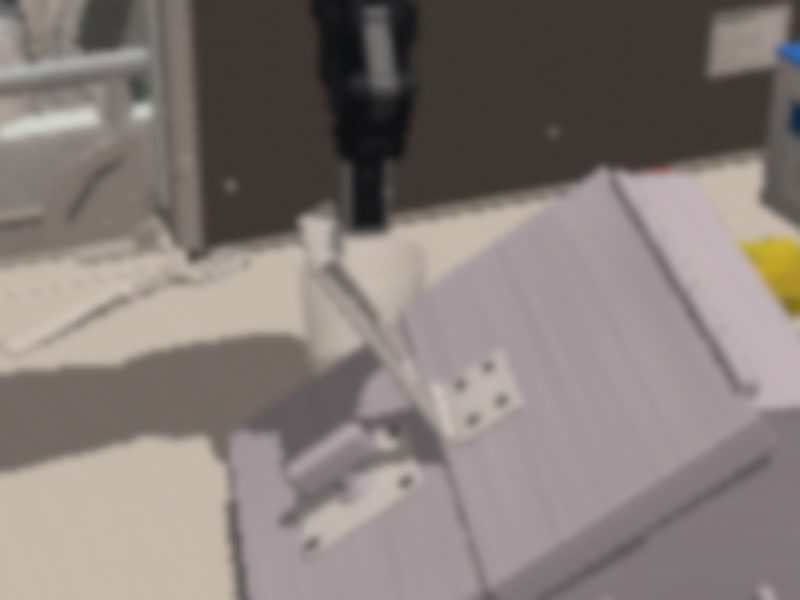

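The hasp is now past vertical, its lip at (320,235) in the crop just ahead of the finger. I hop on top of the lip and press it down along its arc.

Emit:
move_arm:
  moves:
    - [[0,0,0,-3.4,0],[0,2.3,0,-3.4,0],[0,2.8,0,-1.5,0],[0,3.4,0,0.5,0],[0,4.5,0,1.6,0],[0,5.5,0,2.7,0],[0,6.5,0,4.4,0],[0,7.4,0,6.2,0]]

```text
time: 7.55
position: [0.4517, 0.0182, 0.1745]
eef_rot: [179.9, -0.7, 165.1]
wrist_force: [-16.4, 5.5, 6.3]
width: 0.0002
grip_force: 8.9
```

```bash
python3 - <<'E'
from fit import *
go(.512,0.001,.28,165)
im=bot.camera('side')[140:290,220:420]; im=cv2.resize(im,(800,600)); cv2.imwrite('pics/d5.png',im[:,:,::-1])
E
```

```text
shift cm [ -6.1425  -0.0932 -10.623 ] turn 0.0014 pos [0.4517 0.0182 0.1745] [179.9315  -0.694  165.081 ] F [-16.3661   5.5256   6.3221] t 7.55 w 0.00017762619346983353
```

View pics/d5.png

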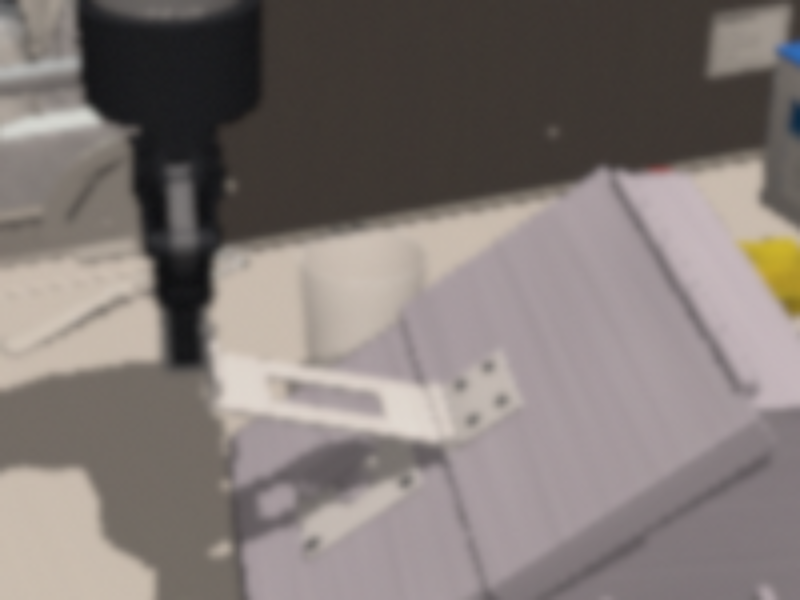

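The finger slipped just in front of the lip, and the hasp is nearly level. I lift, step back about 1.7 cm and press further.

Emit:
move_arm:
  moves:
    - [[0,0.5,0,0,0],[0,0.3,0,-3,0],[0,-1.7,0,-3,0],[0,-1.7,0,-1,0],[0,-1.5,0,1,0],[0,-1.3,0,2.5,0],[0,-1.3,0,4,0],[0,-1.4,0,5,0]]

```text
time: 8.4
position: [0.4734, 0.012, 0.1227]
eef_rot: [180.0, 0.2, 165.0]
wrist_force: [-0.4, -0.1, 0.7]
width: 0.0
grip_force: 0.1
```

```bash
python3 - <<'E'
from fit import *
go(.512,0.001,.28,165)
im=bot.camera('side')[140:290,220:420]; im=cv2.resize(im,(800,600)); cv2.imwrite('pics/d6.png',im[:,:,::-1])
E
```

```text
shift cm [ -4.0571  -0.0573 -15.7236] turn 0.0001 pos [0.4734 0.012  0.1227] [179.9753   0.1514 165.0039] F [-0.3518 -0.1451  0.7144] t 8.4 w 3.5812787449518584e-05
```

View pics/d6.png

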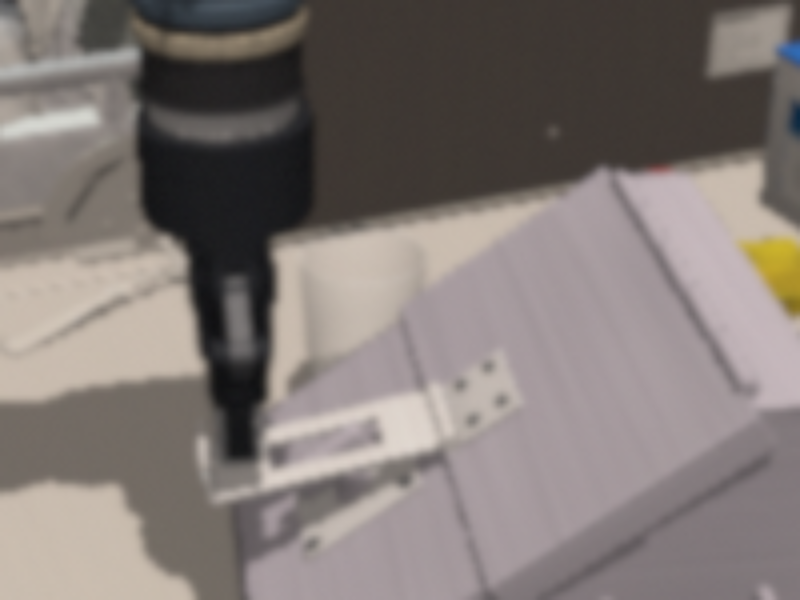

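The finger now sits on the strap behind the lip (crop 237,455). Going lower here could hit the wing, so I shift onto the lip's edge for the last part.

Emit:
move_arm:
  moves:
    - [[0,0,0,-3,0],[0,1.4,0,-3,0],[0,1.4,0,-2,0],[0,1.4,0,-0.8,0],[0,1.2,0,0.5,0],[0,0.9,0,1.7,0],[0,0.6,0,2.7,0],[0,0.3,0,3.6,0]]

```text
time: 9.25
position: [0.4684, 0.0131, 0.086]
eef_rot: [-180.0, -0.2, 165.0]
wrist_force: [-19.9, 2.9, 49.3]
width: -0.0001
grip_force: 24.5
```

```bash
python3 - <<'E'
from fit import *
go(.512,0.001,.28,165)
im=bot.camera('side')[170:320,220:420]; im=cv2.resize(im,(800,600)); cv2.imwrite('pics/d7.png',im[:,:,::-1])
E
```

```text
shift cm [ -4.4587  -0.0409 -19.4155] turn 0.0 pos [0.4684 0.0131 0.086 ] [-179.993    -0.1831  165.0022] F [-19.9157   2.8713  49.3407] t 9.25 w -9.172722540727498e-05
```

View pics/d7.png

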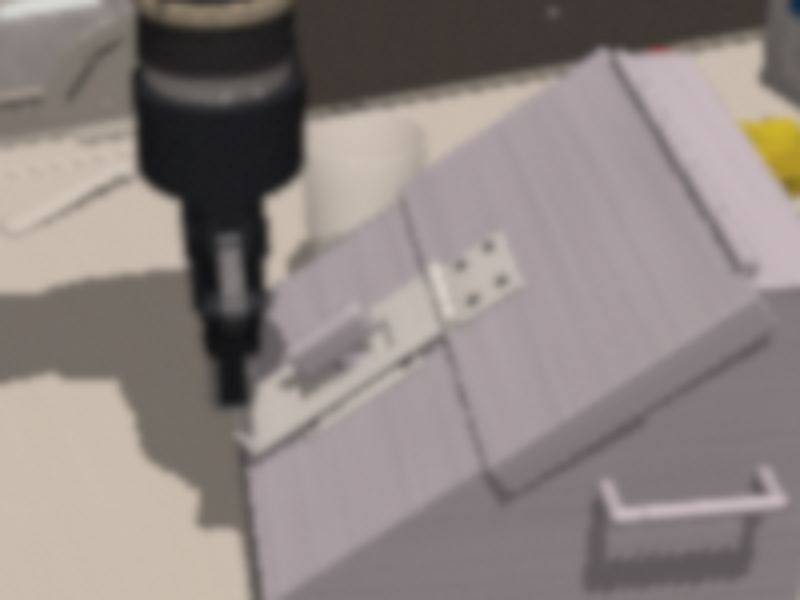

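The hasp lies flat with the wing standing through the slot (crop 330,335). I lift off and come down beside the wing's lower end, on its right.

Emit:
move_arm:
  moves:
    - [[0,0.2,0,-2,0],[0,0.2,0,-5.5,0],[0,-1.7,-3.2,-5.5,0],[0,-1.7,-3.2,-5.5,0],[0,-1.7,-3.2,-3,0],[0,-1.7,-3.2,-1.4,0],[0,-1.7,-3.2,-1.4,0],[0,-1.7,-3.2,-1.4,0]]

```text
time: 10.1
position: [0.477, -0.0221, 0.0984]
eef_rot: [-180.0, -0.1, 165.0]
wrist_force: [0.3, -0.3, 0.1]
width: 0.0001
grip_force: 0.0
```

```bash
python3 - <<'E'
from fit import *
go(.512,0.001,.28,165)
bot.camera('side')
for t in ['button_wing','hasp_pin','hasp_end','chem_box']: print(t,[(np.array(r['centre']),round(r['score'],2)) for r in bot.mark_of(t,'side')[:2]])
E
```

```text
shift cm [ -2.7448   3.1398 -18.1668] turn 0.0 pos [ 0.477  -0.0221  0.0984] [-179.9998   -0.1319  165.0016] F [ 0.3057 -0.304   0.0894] t 10.1 w 9.060645766886951e-05
button_wing [(array([ 0.5151, -0.0007,  0.1216]), 0.52)]
hasp_pin [(array([ 0.5646, -0.0131,  0.1391]), 0.78)]
hasp_end [(array([0.4891, 0.0079, 0.0808]), 0.93)]
chem_box [(array([ 0.5912, -0.0209, -0.0031]), 0.76)]
```

Marks agree with a closed hasp (end at z 0.081). Now I push the wing's lower end to the left.

Emit:
move_arm:
  moves:
    - [[0,0,0.8,0,0],[0,0,1.3,0,0],[0,0,1.8,0,0],[0,0,2.2,0,0],[0,0,2.6,0,0],[0,0,3.0,0,0],[0,0,3.0,0,0]]

```text
time: 11.05
position: [0.4854, 0.0071, 0.0992]
eef_rot: [180.0, -0.0, 165.0]
wrist_force: [-1.2, -2.3, 0.8]
width: -0.0001
grip_force: 0.7
```

```bash
cat > wa.py <<'E'
from fit import *
go(.512,0.001,.28,165)
p=(.592,-.0205,-.2618)
for c in ['scene','side']:
    bot.camera(c); r=bot.masks_of('turn_button',c)
    if not r: print(c,'none'); continue
    m=r[0]['mask']; ys,xs=np.where(m); ev,V=np.linalg.eigh(np.cov(np.c_[xs,ys].T)); 
    print(c,r[0]['score'],m.sum(),xs.mean(),ys.mean(),'axis',np.degrees(np.arctan2(V[1,1],V[0,1]))%180,np.sqrt(ev))
    for f in (-90,-45,0,45,65,90):
        q=poly(proj(c,wing(np.radians(f))@Rz(p[2]).T+[p[0],p[1],0])); y,x=np.where(q); e,V=np.linalg.eigh(np.cov(np.c_[x,y].T))
        print('   model',f,q.sum(),np.degrees(np.arctan2(V[1,1],V[0,1]))%180,np.sqrt(e))
E
python3 wa.py
```

```text
shift cm [ -2.7219   0.1037 -18.0815] turn 0.0007 pos [0.4854 0.0071 0.0992] [179.9905  -0.0279 165.0389] F [-1.1547 -2.2867  0.7573] t 11.05 w -0.0001216157158487075
scene none
side 0.74 210 303.46190476190475 254.64285714285714 axis 179.39580692747236 [3.3517 5.0908]
   model -90 222 69.41772314443246 [2.9864 6.005 ]
   model -45 259 8.960640133399949 [3.4662 6.0291]
   model 0 319 149.11148581295373 [3.6132 7.2585]
   model 45 302 119.5014253591044 [3.6133 6.8616]
   model 65 288 105.48050975894316 [3.5773 6.5529]
   model 90 222 69.41772314443246 [2.9864 6.005 ]
```

The wing yields gently (about 2 N) and seems near −40°. I push further left, then uphill against its lower face.

Emit:
move_arm:
  moves:
    - [[0,0,0.4,0,0],[0,0,0.8,0,0],[0,0,0.8,0,0],[0,-0.3,0.9,-0.2,0],[0,-0.6,1.0,-0.4,0],[0,-0.6,1.0,-0.4,0]]

```text
time: 11.85
position: [0.493, 0.0162, 0.1028]
eef_rot: [179.8, -0.2, 165.1]
wrist_force: [-3.8, 2.8, 0.3]
width: -0.0
grip_force: 2.1
```

```bash
python3 wa.py | grep -v model
```

```text
shift cm [ -2.1705  -0.9321 -17.7272] turn 0.0011 pos [0.493  0.0162 0.1028] [179.839   -0.1976 165.0615] F [-3.763   2.751   0.2516] t 11.85 w -3.0481071239020632e-05
scene 0.39 15417 286.62755399883247 225.88104040993707 axis 52.97169741166966 [33.2098 45.447 ]
side 0.64 146 303.4246575342466 255.3082191780822 axis 44.885134532232655 [2.3096 5.1871]
```

Emit:
move_arm:
  moves:
    - [[0,-0.2,0,-0.15,0],[0,-0.4,0,-0.3,0],[0,-0.5,0,-0.35,0],[0,-0.5,0,-0.35,0]]

```text
time: 12.45
position: [0.4967, 0.0159, 0.1058]
eef_rot: [179.8, -0.4, 165.1]
wrist_force: [-5.7, 4.3, -0.2]
width: -0.0
grip_force: 3.4
```

```bash
python3 wa.py | grep -v model
```

```text
shift cm [ -1.756   -0.9703 -17.4388] turn 0.0016 pos [0.4967 0.0159 0.1058] [179.761   -0.3549 165.0906] F [-5.6726  4.3474 -0.2183] t 12.45 w -2.2912328287334434e-05
scene 0.47 1090 364.905504587156 177.84495412844038 axis 90.88056587572153 [ 6.4287 13.6339]
side none
```

Emit:
move_arm:
  moves:
    - [[0,-0.2,0,-0.15,0],[0,-0.4,0,-0.3,0],[0,-0.4,0,-0.3,0]]

```text
time: 12.95
position: [0.497, 0.0158, 0.1063]
eef_rot: [179.8, -0.9, 165.1]
wrist_force: [-9.7, 6.6, -4.1]
width: 0.0002
grip_force: 5.5
```

The advance has stalled against rising force, so the wing is at its stop. I retreat and check.

Emit:
move_arm:
  moves:
    - [[0,1.5,0,0,0],[0,3,0,-3,0],[0,3,0,-8,0],[0,3,0,-13,0],[0,3,0,-13,0],[0,3,0,-13,0]]

```text
time: 13.55
position: [0.4761, 0.02, 0.2427]
eef_rot: [179.9, 0.4, 165.0]
wrist_force: [0.8, -0.1, -0.1]
width: -0.0001
grip_force: 0.0
```

```bash
cat > chk.py <<'E'
from fit import *
s=bot.get_state(); print(s['position'],s['wrist_force'],s['time'])
T0=np.eye(4);T0[:3,:3]=Ro.from_euler('xyz',s['eef_rot'],degrees=True).as_matrix();T0[:3,3]=s['position']
W=T0@np.array(bot.camera_info('wrist')['tool_from_camera'])
def pr(c,P):
    if c!='wrist': return proj(c,P)
    K=np.array(bot.camera_info(c)['K']);T=np.linalg.inv(W);q=(K@((T[:3,:3]@P.T).T+T[:3,3]).T).T;return q[:,:2]/q[:,2:]
p=(.594,-.021,-.2618)
for c in ['wrist','scene','side']:
    im=bot.camera(c); r=bot.masks_of('turn_button',c); 
    print(c,[(round(x['score'],2),int(x['mask'].sum())) for x in r[:3]])
    for t in ['button_wing','hasp_pin','hasp_end']: print(t,[(np.array(x['centre']),round(x['score'],2)) for x in bot.mark_of(t,c)[:1]])
    r=[x for x in r if x['mask'].sum()<6000]
    if not r: continue
    m=r[0]['mask']; ys,xs=np.where(m); e,V=np.linalg.eigh(np.cov(np.c_[xs,ys].T)); print('mask',xs.mean(),ys.mean(),np.degrees(np.arctan2(V[1,1],V[0,1]))%180,np.sqrt(e))
    best=[]
    for f in range(-90,90,10):
        q=poly(pr(c,wing(np.radians(f))@Rz(p[2]).T+[p[0],p[1],0])); y,x=np.where(q)
        M=np.float32([[1,0,xs.mean()-x.mean()],[0,1,ys.mean()-y.mean()]]); q=cv2.warpAffine(q.astype(np.uint8),M,(640,480))>0
        best.append((round(iou(q,m),3),f))
    print(sorted(best)[::-1][:6])
E
python3 chk.py
```

```text
[0.4761 0.02   0.2427] [ 0.7795 -0.1271 -0.0846] 13.55
wrist [(0.76, 906)]
button_wing [(array([0.4881, 0.0082, 0.0816]), 0.21)]
hasp_pin []
hasp_end [(array([0.4887, 0.0092, 0.0798]), 0.83)]
mask 307.8123620309051 275.09823399558496 1.6179127150777788 [ 5.0288 14.715 ]
[(np.float64(0.892), -90), (np.float64(0.799), 80), (np.float64(0.753), -80), (np.float64(0.638), 70), (np.float64(0.589), -70), (np.float64(0.48), 60)]
scene [(0.41, 150)]
button_wing [(array([ 0.5108, -0.0012,  0.1217]), 0.73)]
hasp_pin [(array([ 0.565 , -0.0119,  0.1372]), 0.64)]
hasp_end [(array([0.489 , 0.0097, 0.0864]), 0.91)]
mask 327.03333333333336 237.70666666666668 145.54972264546308 [1.9488 6.2563]
[(np.float64(0.754), -90), (np.float64(0.685), 80), (np.float64(0.641), -80), (np.float64(0.534), -70), (np.float64(0.527), 70), (np.float64(0.441), 60)]
side [(0.73, 155)]
button_wing [(array([ 0.5125, -0.0016,  0.1167]), 0.6)]
hasp_pin [(array([ 0.568 , -0.0108,  0.1425]), 0.68)]
hasp_end [(array([0.4872, 0.0072, 0.0784]), 0.59)]
mask 302.8322580645161 254.76774193548388 68.75596269429636 [2.4139 5.2161]
[(np.float64(0.727), -80), (np.float64(0.711), -90), (np.float64(0.639), 80), (np.float64(0.563), -70), (np.float64(0.531), 70), (np.float64(0.484), -60)]
```

All three cameras put the wing at about 90° across the slot. The hasp end is at its closed position (z about 0.08), and the arm is clear, so I hand in.

```bash
python3 -c "
from workcell import bot
print(bot.finish_job())"
```

```text
the job is handed in; nothing more can be done
None
```

The box is fastened and handed in at about 14 s: the hasp lies flat over the turn-button, and the cameras put the wing at about 90° across the slot. The lid was not lifted, and I did not re-check the glass, mug or scraper after the last move, though the arm kept clear of them. I pressed the hasp's lip down with about 50 N at the fingertips, under the 120 N wrist limit.

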